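# Carry the paraffin blocks to the cold plate

### The arm

A 7-joint arm with a two-finger parallel gripper is mounted at the origin on a cart in front of the work surface, level with it; the furniture and walls round the work are solid. World frame = base frame: x ahead of the robot, y to its left, z up, the work surface at z = 0. Lengths are in m, angles in rad, forces in N, time in s.
With the tool pointing down it reaches from about 0.425 to 0.95 m from the base axis. Payload 16.7 kg.
Tool frame: the origin (TCP) lies midway between the tips of the shut fingers; the grasp point (between the pads) lies 19 mm behind it (bot.pinch_z is the distance from the TCP to the grasp point, in m); z points along the fingers, y is the line along which they close (so a half turn about z gives the same grasp; the last joint's range is limited). The gripper opens to 94 mm and grips with 3 to 60 N. Pads are 16 mm wide; open, the fingers measure 119 mm over their backs; the gripper's body (75 mm by 177 mm) begins 78 mm behind the grasp point.
Start: joints at [-1.462, 0.426, 0.074, 1.606, -0.034, 1.111, -0.067], TCP at [0.173, 0.652, 0.205] pointing down, gripper open.
Joint ranges: [-2.85, 2.85], [-0.5, 2.14], [-1.23, 1.37], [0.21, 2.46], [-1.02, 4.16], [0.16, 2.05], [-2.73, 2.73]. Speed limits (rad/s): [1.89, 1.89, 2.39, 2.39, 3.01, 3.01, 3.01].

### API

Orientations are given as a 3x3 rotation matrix whose columns are the frame's x, y, z axes.
In Python, from rig import get_state, eyes, hand_in, bot gives the robot as it stands.
- The arm moves only by the shell command python3 -m crank 'ROWS'. ROWS is JSON, a list that holds one entry, the list of rows, each a list of 7 numbers: the shift along the world's x, y, z in m, then the turn, a rotation vector about the world's x, y, z in degrees, then the opening in per cent of the stroke, from 0 (shut) to 100 (fully open). A call has 1 to 20 rows; each row shifts and turns the commanded pose from where the row before left it; what a row does not reach is not made up. A row lasts 1/10 s, in which the tool goes at most 50 mm and 8.59 degrees, less where a joint would pass 70% of its speed; a pose out of reach is approached as far as the arm can. A call with a gripper value outside its range is refused whole. The fingers move at their own pace and stop on an object; the grip force is fixed at half the most. Time passes only in rows, so rows that do not move let the fingers close. It gives the time, the measured TCP pose, the force, the opening and the grip force at its end, in the units of the state.
- get_state(): the state, without advancing time (a new reading comes with each control period).
- eyes.camera(name): name is "side" or "top"; returns (picture, depth): 420x560x3 uint8, blue, green, red; 420x560 float32, m along the optical axis (not along the pixel's ray), 0 where there is no reading.
- eyes.get_calibration(name): a dict with "mtx" (3x3 intrinsics, pixels), "R" (3x3) and "t" (3): a world point X has camera coordinates R X + t. Camera axes: x right, y down, z forward; pixel columns grow to the right and rows downward; lengths in m; the calibration is good to about 2 mm. A picture is of the moment at which its call begins. get_calibration takes no time and is no camera call.
- hand_in(): hands the job in; it is judged then, once.
The state is a dict: "time_s": time; "joint_positions": joint angles; "qd": joint speeds; "effort": joint torques, N m; "eef_pos": TCP position; "ee_rot": TCP orientation; "wrist_force": force on the tool from outside, world axes, zero at the start; "torque": the same for the moment, N m; "opening": finger opening in m; "grip_force": force on a finger pad.
Only numpy, scipy, OpenCV 4.12 (cv2) and the standard library are available. Lean on these libraries where they do the work, as an engineer would, in place of code of your own. Each camera call takes 0.05 s, during which the arm holds its last target. There are 200 camera calls.

### The job

Two alike open steel carriers stand on the bench. Take by its black grip bar the one that holds the two green-and-cream paraffin blocks and, keeping it level so that the blocks stay in it, carry it over to the cold plate (low white unit with a dark steel top) and set it down gently in the middle, its bar along the plate's long sides, then let go. Leave the other carrier, with the steel moulds, where it stands.

Things in the scene. Friction and masses are not known exactly. Their poses are not given: they have to be found in the camera images.
- carrier_grip (a point): Centre of the black grip bar (mm: 120 x 12 wide x 16 tall) that bridges lengthwise the open steel tray (120 x 78, rim 19 high, 0.25 kg) holding the paraffin blocks. It lies 77 mm above the tray's underside, over its middle; clear below down to the blocks (tops 16 above the underside). End straps carry it. x along the bar, y across it (pinch here), z up.
- spare_carrier_grip (a point): The same point on the other carrier, alike in every way but holding two steel base moulds; to be left alone.
- plate_top (a point): Centre of the top face of the cold plate, a fixed low white unit with a dark steel top, 220 x 150 mm and 30 mm high (this point is 30 mm above the bench). x along its 220 mm sides, away from its control front, z up. Nothing stands on it.
- block_1_mid (a point): Centre of one paraffin block (green cassette with cream wax, 28 x 41 x 13 mm, about 16 g) lying loose in the carrier.
- block_2_mid (a point): Centre of the other paraffin block, alike, lying loose in the same carrier.
There are look-alikes about, which are no part of the job. Leave any orange look-alike of the part that bears carrier_grip alone.

How it is judged:
On the way:
1. the carrier is lifted at least 40 mm off the bench with both blocks in it (height (world z) of carrier_grip above 0.117 m and x of block_1_mid in the frame of carrier_grip between -0.06 and 0.06 m and y of block_1_mid in the frame of carrier_grip between -0.039 and 0.039 m and z of each of block_1_mid, block_2_mid in the frame of carrier_grip below -0.045 m and x of block_2_mid in the frame of carrier_grip between -0.06 and 0.06 m and y of block_2_mid in the frame of carrier_grip between -0.039 and 0.039 m), for 0.2 s.
At the end, for the whole second after the job is handed in: The carrier stands flat on the cold plate, its centre within 25 mm of the plate's centre along each of the plate's axes, its bar within 15 degrees of the plate's long sides (either way round), at rest and released, with both paraffin blocks in it (x of carrier_grip in the frame of plate_top between -0.025 and 0.025 m and y of carrier_grip in the frame of plate_top between -0.025 and 0.025 m and z of carrier_grip in the frame of plate_top between 0.072 and 0.082 m and angle between the x axis of carrier_grip and the x axis of plate_top, either way round below 0.26 rad and angle between carrier_grip's own z axis and vertical below 0.06 rad and linear speed of carrier below 0.02 m/s and contact force between the fingers and carrier below 0.1 N and x of block_1_mid in the frame of carrier_grip between -0.06 and 0.06 m and y of block_1_mid in the frame of carrier_grip between -0.039 and 0.039 m and z of each of block_1_mid, block_2_mid in the frame of carrier_grip below -0.045 m and x of block_2_mid in the frame of carrier_grip between -0.06 and 0.06 m and y of block_2_mid in the frame of carrier_grip between -0.039 and 0.039 m); the robot touches nothing.
It fails at once if the carrier is tilted more than 20 degrees (angle between carrier_grip's own z axis and vertical above 0.35 rad).
It fails at once if a paraffin block leaves the carrier (not (x of block_1_mid in the frame of carrier_grip between -0.06 and 0.06 m and y of block_1_mid in the frame of carrier_grip between -0.039 and 0.039 m and z of block_1_mid in the frame of carrier_grip below -0.045 m) or not (x of block_2_mid in the frame of carrier_grip between -0.06 and 0.06 m and y of block_2_mid in the frame of carrier_grip between -0.039 and 0.039 m and z of block_2_mid in the frame of carrier_grip below -0.045 m)).
It fails at once if the carrier is dropped (falls faster than 0.4 m/s unheld) (contact force between the fingers and carrier below 0.05 N and linear speed of carrier above 0.4 m/s).
It fails at once if the other carrier is moved more than 20 mm or tipped (distance of spare_carrier_grip from where it was at the start of the episode above 0.02 m or angle between spare_carrier_grip's own z axis and vertical above 0.2 rad).
It also fails if it takes over 40 s, if anything falls off the work surface, if the arm or the gripper's body presses on something with over 40 N, if the wrist force passes 120 N, or if a joint passes its speed limit or range.

## Working session

There is one attempt and no reset: what is moved stays moved. The work goes in short steps, Python scripts to look and compute and a shell command to move; the robot and the scene stay as the last step left them, time stands still between calls to the robot, and variables do not carry over. Pictures are saved under pics/ and viewed, at most 10 in all, crops included, and the job is handed in when it is done.

```bash
mkdir -p pics
cat > h.py <<'E'
import numpy as np,cv2
from rig import get_state,eyes,hand_in,bot
def cloud(n):
    im,d=eyes.camera(n);c=eyes.get_calibration(n)
    v,u=np.mgrid[:420,:560];K=c["mtx"]
    P=np.stack([(u-K[0,2])/K[0,0]*d,(v-K[1,2])/K[1,1]*d,d],-1)
    return im,d,(P-c["t"])@c["R"]
E
python3 - <<'E'
from h import *
for n in("top","side"):
    im,d,W=cloud(n);cv2.imwrite(f"pics/{n}0.png",im);np.savez(f"{n}0.npz",im=im,d=d,W=W)
s=get_state();print(s["eef_pos"],s["ee_rot"],s["opening"],s["time_s"],bot.pinch_z)
E
```

```text
[0.1726777  0.65214553 0.20485156] [[-9.66693542e-01  2.55936639e-01 -1.79552692e-04]
 [ 2.55936677e-01  9.66692904e-01 -1.11671374e-03]
 [-1.12235647e-04 -1.12547408e-03 -9.99999360e-01]] 0.09436204484667003 0.1 0.0188
```

View pics/top0.png

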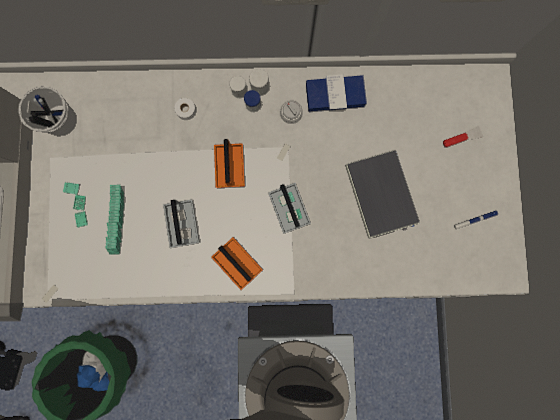

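View pics/side0.png

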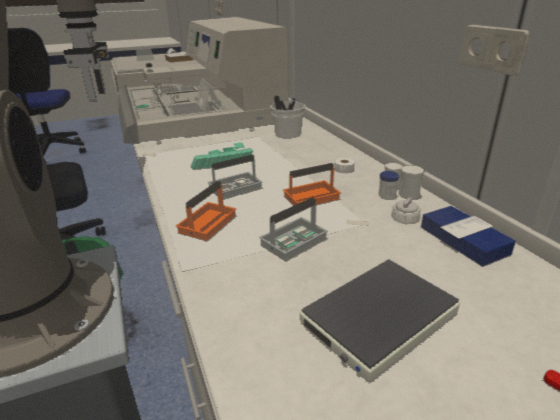

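The top view shows the target carrier with green/cream blocks at about (290,208). The spare is at (182,223), the orange look-alikes at (230,165) and (237,262), and the cold plate at (382,193) with its control front towards the robot, at the lower edge. The side view agrees: target at (294,235), plate at (380,310).

Run:
```python
from h import *
def rect(p):
    c,(w,h),a=cv2.minAreaRect((p[:,:2]*1000).astype(np.float32))
    b=cv2.boxPoints((c,(w,h),a));e=[b[1]-b[0],b[2]-b[1]];e=max(e,key=np.linalg.norm)
    return np.round(c,1),np.round((w,h),1),round(np.degrees(np.arctan2(e[1],e[0]))%180,1),p[:,2].mean().round(4),len(p)
for n,wins in(("top",dict(car=(255,170,330,245),spare=(155,185,210,255),plate=(335,140,430,250),o1=(205,130,255,195),o2=(205,230,270,297))),("side",dict(car=(255,190,335,260),plate=(290,250,470,375)))):
    f=np.load(n+"0.npz");im,W=f["im"].astype(int),f["W"]
    for k,(a,b,c,d) in wins.items():
        w=W[b:d,a:c];i=im[b:d,a:c].max(-1)
        z=w[...,2]
        m=((z>.015)&(z<.045)&(i<110)) if k=="plate" else (z>.068)&(z<.1)&(i<70)
        m=cv2.morphologyEx(m.astype(np.uint8),cv2.MORPH_OPEN,np.ones((2,2)))>0
        print(n,k,*rect(w[m]),"zmax",z.max().round(3))
        if k in("car","spare"):
            m=(z>.008)&(z<.03);print("   tray",*rect(w[m]))
```

```text
top car [459.5   5.8] [ 51.9 200.6] 176.4 0.0848 188 zmax 1.285
   tray [493.   12.6] [165.2 104.5] 15.3 0.0172 467
top spare [464.8 309.6] [117.5  19.2] 5.7 0.0758 215 zmax 1.285
   tray [464.8 309.7] [127.4  83.5] 8.5 0.017 431
top plate [ 501.7 -138.4] [215.7 413.7] 105.1 0.0342 3850 zmax 1.285
top o1 [627.3 171.9] [118.6   9.9] 1.5 0.07 203 zmax 1.285
top o2 [351.  153.9] [117.8  11.9] 40.9 0.0822 203 zmax 1.285
side car [537.4  40.3] [197.4  68.6] 52.6 0.0775 299 zmax 0.485
   tray [557.1  72.3] [314.8 132.8] 54.0 0.0153 1250
side plate [ 467.4 -405.8] [680.2 272.4] 66.3 0.0308 8717 zmax 0.485
```

Outlier depths spoil those rectangles, so I'll use colour contours with rays cast onto planes at known heights.

```bash
cat >> h.py <<'E'
def cast(n,uv,z):
    c=eyes.get_calibration(n);uv=np.atleast_2d(uv);o=-c["R"].T@c["t"]
    r=np.c_[uv,np.ones(len(uv))]@np.linalg.inv(c["mtx"]).T@c["R"]
    return o+r*((z-o[2])/r[:,2])[:,None]
def dark(im,win,th,z,n="top"):
    a,b,c,d=win;m=(im[b:d,a:c].max(-1)<th).astype(np.uint8)
    N,L,S,_=cv2.connectedComponentsWithStats(m);k=1+S[1:,4].argmax()
    v,u=np.nonzero(L==k);p=(cast(n,np.c_[u+a,v+b],z)[:,:2]*1000).astype(np.float32)
    r=cv2.minAreaRect(p);b=cv2.boxPoints(r);e=max([b[1]-b[0],b[2]-b[1]],key=np.linalg.norm)
    return p.mean(0).round(1),np.round(r[0],1),np.round(r[1],1),round(float(np.degrees(np.arctan2(e[1],e[0]))%180),1)
E
python3 - <<'E'
from h import *
f=np.load("top0.npz");im=f["im"]
for k,w,th,z in(("car",(262,170,330,245),60,.085),("spare",(155,185,210,255),60,.085),("plate",(335,140,430,245),100,.03),("o1",(205,130,255,195),60,.085),("o2",(205,230,270,297),60,.085)):
    for t in (th-15,th): print(k,t,*dark(im,w,t,z))
s=np.load("side0.npz")["im"]
print("side",*dark(s,(262,190,335,225),60,.077,"side"))
print("side plate",*dark(s,(290,250,470,375),80,.03,"side"))
cv2.imwrite("pics/c.png",cv2.resize(im[165:250,250:430],None,fx=4,fy=4,interpolation=0))
E
```

```text
car 45 [501.9   7.8] [501.7   7.5] [117.5  11.5] 19.6
car 60 [502.1   8. ] [501.2   7.3] [118.4  16.8] 22.8
spare 45 [467.3 308.5] [466.  308.6] [116.9  12.2] 7.9
spare 60 [467.6 308. ] [464.9 307.6] [116.9  26.4] 0.2
plate 85 [ 536.2 -255.3] [ 537.1 -255.1] [211.  142.7] 14.9
plate 100 [ 536.1 -255.6] [ 534.1 -253.1] [217.8 149.1] 15.1
o1 45 [627.  173.6] [626.9 173.4] [117.8  11.6] 0.9
o1 60 [627. 173.] [626.9 172.9] [117.8  12.2] 1.6
o2 45 [353.6 155.9] [353.7 156.1] [115.  11.] 40.7
o2 60 [353.1 155.3] [353.2 155.3] [116.7  11.3] 40.9
side [482.  -6.] [482.5  -4.1] [20.9  6.8] 52.6
side plate [ 534.2 -279.5] [ 539.  -261.8] [211.9 140.6] 15.1
```

View pics/c.png

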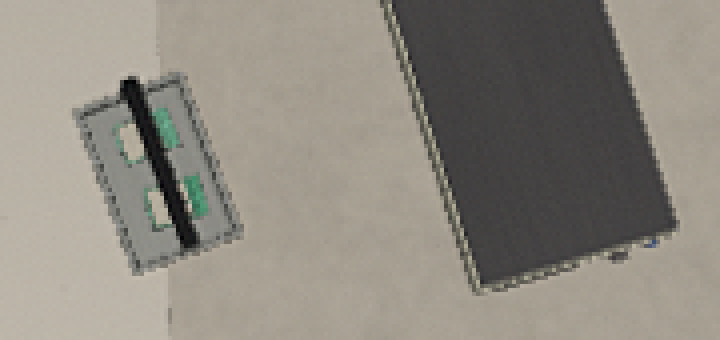

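Checks out: the bar is centred at (0.502, 0.008) and runs at 19.6°, measuring 117×11.5 mm. The plate is centred at (0.536, -0.255) at 15°. I'll move above the carrier, turning -145.6° so the fingers close across the bar.

```bash
python3 -m crank '[[[0.0183,-0.0358,0,0,0,-8.09,100],[0.0183,-0.0358,0,0,0,-8.09,100],[0.0183,-0.0358,0,0,0,-8.09,100],[0.0183,-0.0358,0,0,0,-8.09,100],[0.0183,-0.0358,0,0,0,-8.09,100],[0.0183,-0.0358,0,0,0,-8.09,100],[0.0183,-0.0358,0,0,0,-8.09,100],[0.0183,-0.0358,0,0,0,-8.09,100],[0.0183,-0.0358,0,0,0,-8.09,100],[0.0183,-0.0358,0,0,0,-8.09,100],[0.0183,-0.0358,0,0,0,-8.09,100],[0.0183,-0.0358,0,0,0,-8.09,100],[0.0183,-0.0358,0,0,0,-8.09,100],[0.0183,-0.0358,0,0,0,-8.09,100],[0.0183,-0.0358,0,0,0,-8.09,100],[0.0183,-0.0358,0,0,0,-8.09,100],[0.0183,-0.0358,0,0,0,-8.09,100],[0.0183,-0.0358,0,0,0,-8.09,100],[0,0,0,0,0,0,100],[0,0,0,0,0,0,100]]]'
cat > st.py <<'E'
from h import *
s=get_state();R=s["ee_rot"];print(s["time_s"],s["eef_pos"].round(4) if hasattr(s["eef_pos"],"round") else s["eef_pos"],"yang",np.degrees(np.arctan2(R[1][1],R[0][1])).round(1),"zz",R[2][2],np.round(R[:,2] if hasattr(R,'shape') else [r[2] for r in R],4),np.round(s["joint_positions"],2),"F",np.round(s["wrist_force"],1),s["opening"],s["grip_force"])
E
python3 st.py
```

```text
time_s: 2.1
eef_pos: [0.502, 0.0074, 0.2051]
ee_rot: [[0.943, 0.334, -0.001], [0.334, -0.943, -0.001], [-0.001, 0.0, -1.0]]
wrist_force: [-0.6, -0.2, -0.8]
opening: 0.0941
grip_force: 0.0
2.1 [0.502  0.0074 0.2051] yang -70.5 zz -0.9999995398528697 [-7.e-04 -6.e-04 -1.e+00] [-0.86  0.17  0.82  2.02 -0.15  1.01 -1.2 ] F [-0.6 -0.2 -0.8] 0.0941393560401932 0.0
```

```bash
python3 -m crank '[[[0,0,-0.03,0,0,0,100],[0,0,-0.03,0,0,0,100],[0,0,-0.03,0,0,0,100],[0,0,-0.02,0,0,0,100],[0,0,-0.02,0,0,0,100],[0,0,-0.01,0,0,0,100],[0,0,-0.007,0,0,0,100],[0,0,0,0,0,0,100],[0,0,0,0,0,0,100]]]'
python3 - <<'E'
from h import *
im,d,W=cloud("side");t,_,_=cloud("top")
cv2.imwrite("pics/s1.png",np.hstack([cv2.resize(im[120:290,200:370],None,fx=2.3,fy=2.3),cv2.resize(t[123:293,205:375],None,fx=2.3,fy=2.3)]))
E
```

```text
time_s: 3.0
eef_pos: [0.5024, 0.0083, 0.0591]
ee_rot: [[0.942, 0.335, 0.001], [0.335, -0.942, 0.0], [0.001, -0.0, -1.0]]
wrist_force: [-0.4, -0.5, 0.2]
opening: 0.0938
grip_force: 0.0
```

View pics/s1.png

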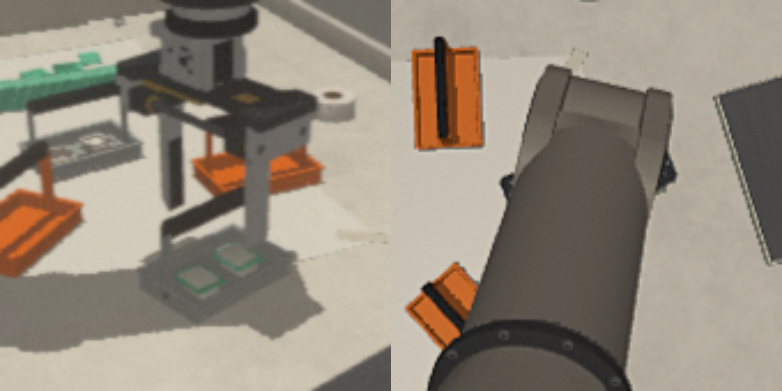

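The side crop shows the fingers straddling the target's bar: near finger at about (255,190), far finger at (172,160), both blocks in the tray and nothing touched. I'll close now.

```bash
python3 -m crank '[[[0,0,0,0,0,0,0],[0,0,0,0,0,0,0],[0,0,0,0,0,0,0],[0,0,0,0,0,0,0],[0,0,0,0,0,0,0],[0,0,0,0,0,0,0],[0,0,0,0,0,0,0],[0,0,0,0,0,0,0],[0,0,0,0,0,0,0],[0,0,0,0,0,0,0],[0,0,0,0,0,0,0],[0,0,0,0,0,0,0]]]'
```

```text
time_s: 4.3
eef_pos: [0.502, 0.0081, 0.0584]
ee_rot: [[0.942, 0.335, -0.0], [0.335, -0.942, 0.0], [-0.0, -0.0, -1.0]]
wrist_force: [-0.3, -0.8, -3.0]
opening: 0.0113
grip_force: 30.0
```

Gripped at 11 mm opening with 30 N. I'll lift gently by 70 mm.

```bash
python3 -m crank '[[[0,0,0.002,0,0,0,0],[0,0,0.004,0,0,0,0],[0,0,0.006,0,0,0,0],[0,0,0.008,0,0,0,0],[0,0,0.01,0,0,0,0],[0,0,0.01,0,0,0,0],[0,0,0.01,0,0,0,0],[0,0,0.008,0,0,0,0],[0,0,0.006,0,0,0,0],[0,0,0.004,0,0,0,0],[0,0,0.002,0,0,0,0],[0,0,0,0,0,0,0],[0,0,0,0,0,0,0]]]'
python3 - <<'E'
from h import *
im,d,W=cloud("side")
cv2.imwrite("pics/s2.png",cv2.resize(im[100:290,180:420],None,fx=2.5,fy=2.5))
E
```

```text
time_s: 5.6
eef_pos: [0.502, 0.0081, 0.1282]
ee_rot: [[0.942, 0.335, -0.0], [0.335, -0.942, -0.0], [-0.0, -0.0, -1.0]]
wrist_force: [-0.2, -0.5, -3.3]
opening: 0.0117
grip_force: 30.0
```

View pics/s2.png

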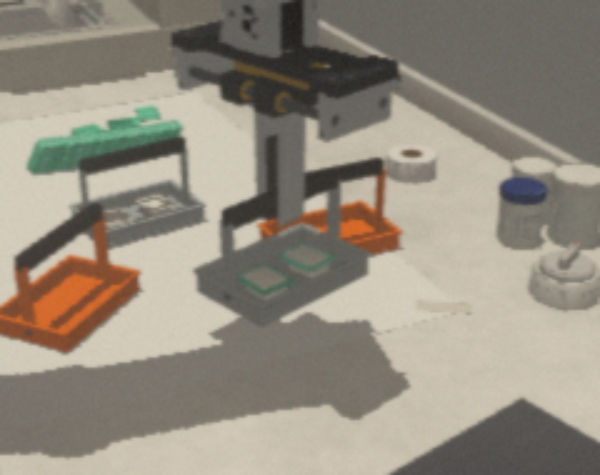

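The carrier is lifted level at (280,270) with both blocks lying in it. Next: over to the plate, +0.034 x, -0.263 y, turn -4.7°.

```bash
python3 -m crank '[[[0.0004,-0.003,0,0,0,-0.1,0],[0.001,-0.007,0,0,0,-0.2,0],[0.0015,-0.011,0,0,0,-0.2,0],[0.002,-0.015,0,0,0,-0.3,0],[0.0024,-0.0191,0,0,0,-0.3,0],[0.0024,-0.0191,0,0,0,-0.3,0],[0.0024,-0.0191,0,0,0,-0.3,0],[0.0024,-0.0191,0,0,0,-0.3,0],[0.0024,-0.0191,0,0,0,-0.3,0],[0.0024,-0.0191,0,0,0,-0.4,0],[0.0024,-0.0191,0,0,0,-0.4,0],[0.0024,-0.0191,0,0,0,-0.4,0],[0.0024,-0.0191,0,0,0,-0.3,0],[0.0024,-0.0191,0,0,0,-0.3,0],[0.002,-0.015,0,0,0,-0.2,0],[0.0015,-0.011,0,0,0,-0.2,0],[0.001,-0.007,0,0,0,-0.2,0],[0.0004,-0.003,0,0,0,0,0],[0,0,0,0,0,0,0],[0,0,0,0,0,0,0]]]'
python3 - <<'E'
from h import *
im,d,W=cloud("side")
cv2.imwrite("pics/s3.png",cv2.resize(im[140:390,220:500],None,fx=2.2,fy=2.2))
E
```

```text
time_s: 7.65
eef_pos: [0.536, -0.2543, 0.1284]
ee_rot: [[0.966, 0.257, -0.0], [0.257, -0.966, 0.0], [-0.0, -0.0, -1.0]]
wrist_force: [0.3, 0.3, -2.5]
opening: 0.0114
grip_force: 30.0
```

View pics/s3.png

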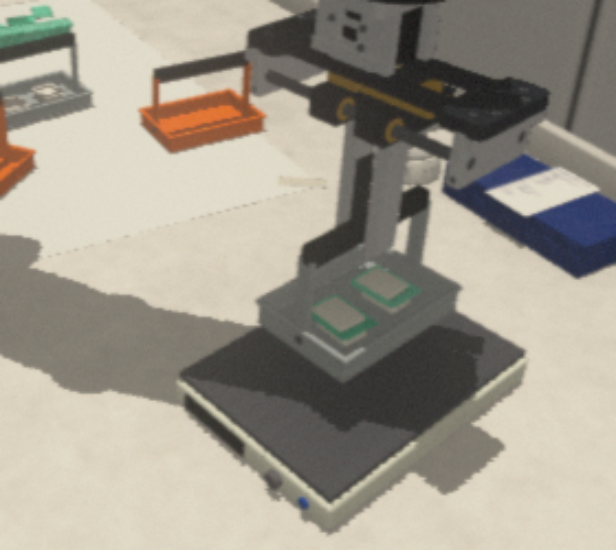

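The carrier hangs level over the plate at (360,310) with both blocks in it. I'll lower it 38 mm, then creep.

```bash
python3 -m crank '[[[0,0,-0.003,0,0,0,0],[0,0,-0.006,0,0,0,0],[0,0,-0.008,0,0,0,0],[0,0,-0.008,0,0,0,0],[0,0,-0.006,0,0,0,0],[0,0,-0.004,0,0,0,0],[0,0,-0.002,0,0,0,0],[0,0,-0.001,0,0,0,0],[0,0,0,0,0,0,0],[0,0,0,0,0,0,0]]]'; python3 -m crank '[[[0,0,-0.0005,0,0,0,0],[0,0,-0.0005,0,0,0,0],[0,0,-0.0005,0,0,0,0],[0,0,-0.0005,0,0,0,0],[0,0,0,0,0,0,0],[0,0,0,0,0,0,0]]]'
```

```text
time_s: 8.7
eef_pos: [0.5361, -0.255, 0.0907]
ee_rot: [[0.967, 0.256, 0.0], [0.256, -0.967, 0.0], [0.0, 0.0, -1.0]]
wrist_force: [0.1, 0.6, -3.1]
opening: 0.0117
grip_force: 30.0
time_s: 9.3
eef_pos: [0.5359, -0.2549, 0.0885]
ee_rot: [[0.967, 0.256, -0.0], [0.256, -0.967, 0.0], [0.0, -0.0, -1.0]]
wrist_force: [0.1, -0.5, -3.1]
opening: 0.0116
grip_force: 30.0
```

```bash
python3 -m crank '[[[0,0,-0.0003,0,0,0,0],[0,0,-0.0003,0,0,0,0],[0,0,0,0,0,0,0],[0,0,0,0,0,0,0]]]'; python3 -m crank '[[[0,0,-0.0003,0,0,0,0],[0,0,-0.0002,0,0,0,0],[0,0,0,0,0,0,0],[0,0,0,0,0,0,0]]]'
```

```text
time_s: 9.7
eef_pos: [0.5361, -0.2553, 0.0882]
ee_rot: [[0.967, 0.256, 0.0], [0.256, -0.967, -0.0], [0.0, 0.0, -1.0]]
wrist_force: [-1.1, -1.2, 4.9]
opening: 0.0113
grip_force: 30.0
time_s: 10.1
eef_pos: [0.5361, -0.2554, 0.088]
ee_rot: [[0.967, 0.256, 0.001], [0.256, -0.967, -0.0], [0.001, 0.0, -1.0]]
wrist_force: [-3.6, -0.4, 12.6]
opening: 0.0117
grip_force: 30.0
```

The force reversed, so it's down. I'll ease the press, open, then rise clear.

```bash
python3 -m crank '[[[0,0,0.0004,0,0,0,0],[0,0,0,0,0,0,0],[0,0,0,0,0,0,8],[0,0,0,0,0,0,20],[0,0,0,0,0,0,35],[0,0,0,0,0,0,60],[0,0,0,0,0,0,100],[0,0,0,0,0,0,100],[0,0,0,0,0,0,100],[0,0,0,0,0,0,100],[0,0,0,0,0,0,100],[0,0,0,0,0,0,100]]]' && python3 -m crank '[[[0,0,0.01,0,0,0,100],[0,0,0.02,0,0,0,100],[0,0,0.03,0,0,0,100],[0,0,0.03,0,0,0,100],[0,0,0.03,0,0,0,100],[0,0,0.02,0,0,0,100],[0,0,0.01,0,0,0,100],[0,0,0,0,0,0,100],[0,0,0,0,0,0,100],[0,0,0,0,0,0,100]]]'
python3 - <<'E'
from h import *
im,d,W=cloud("side")
cv2.imwrite("pics/s4.png",cv2.resize(im[140:390,180:500],None,fx=2.2,fy=2.2))
E
```

```text
time_s: 11.3
eef_pos: [0.5359, -0.2549, 0.0878]
ee_rot: [[0.967, 0.256, -0.0], [0.256, -0.967, 0.0], [-0.0, -0.0, -1.0]]
wrist_force: [0.2, -0.2, 0.1]
opening: 0.0795
grip_force: 0.0
time_s: 12.3
eef_pos: [0.5355, -0.2546, 0.2367]
ee_rot: [[0.967, 0.256, -0.002], [0.256, -0.967, 0.0], [-0.001, -0.001, -1.0]]
wrist_force: [-0.1, -0.4, 1.2]
opening: 0.0938
grip_force: 0.0
```

View pics/s4.png

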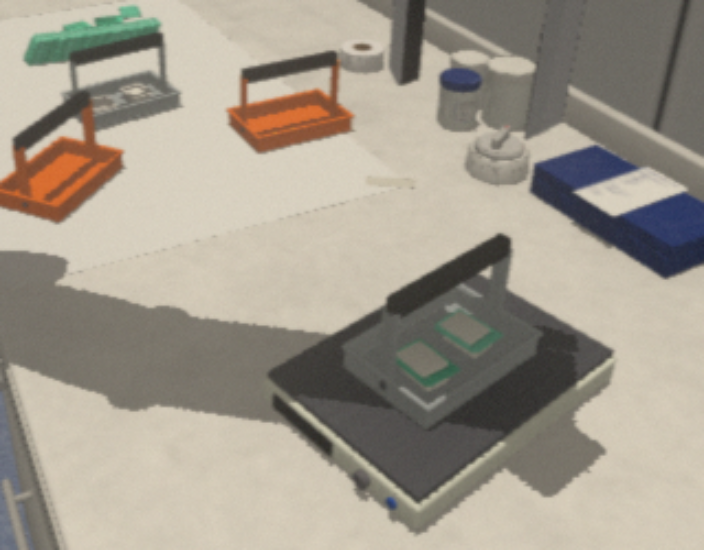

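The carrier stands flat in the middle of the plate at (440,350), its bar along the long sides and both blocks in it. The gripper is clear and the other carriers are where they were.

```bash
python3 -c "
from rig import hand_in
print(hand_in())"
```

```text
the job is handed in; nothing more can be done
None
```

The carrier with the two paraffin blocks is released on the middle of the cold plate, level and with its bar along the plate's long sides; the other carrier was not touched, and the job was handed in at about 12 s (no verdict was returned).

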